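Hold a deep-well plate in the corner of the sealing jig

TASK

First clear the seal roller off the sealing jig and lay it down in the shallow steel tray, without dropping it. Then slide the deep-well plate home, flush along the rear fence and up against the side stop, and hold it there with one diagonal push on its near long edge, back against the fence and down onto the base plate at once, with the wells left free for a colleague to roll the seal on: finish still pushing firmly, do not let go. Leave everything else on the bench where it stands.

Things in the scene. Friction and masses are not known exactly. Their poses are not given: they have to be found in the camera images.
- jig: Bare aluminium base plate of the sealing jig, fixed, 280 (x) by 330 (y) by 10 mm thick. Origin: centre of its underside. +x points to the fence along its far edge, +y to the end with the stop, z up; turned up to 0.25 rad from the bench's x. The plate slides on it, and along fence and stop, with friction of about 0.3.
- fence: Straight steel bar fixed along the far edge of the jig, 14 mm thick (x), 330 mm long (y), 18 mm high, standing on the base plate. Origin: centre of its underside; axes parallel to the jig's. The face the plate bears on is its -x face, 7 mm from its origin.
- stop: Steel block fixed on the base in front of the fence, 30 by 30 by 20 mm high, with a 6 mm thick foot and a black thumbscrew (16 mm high) reaching 54 mm towards -x from its origin. Origin: centre of the block's underside; axes parallel to the jig's. The plate bears on its -y face, 15 mm from its origin. Its place along the fence varies by 40 mm.
- plate: White 96-well deep-well plate, loose on the base, turned up to 0.25 rad: 85.4 (x) by 127.8 (y) by 44 mm high, 0.1 to 0.2 kg, too wide to grip. The lowest 8 mm is a skirt of that size; the body above stands 3 mm in all round. Origin: centre of its underside, z up; +x side goes to the fence, +y side to the stop. The low fence meets only the skirt: a level push high up tips the plate.
- plate_near_edge (a point): Middle of the plate's near upper long edge (the side away from the fence), at its top, 44 mm above its underside.
- roller: Hand roller for plate seals, 0.12 kg, lying loose on the base between plate and fence, roughly along the fence, drum towards the stop. +x runs from handle to drum: rubber drum 32 mm thick, 50 mm wide, 55 mm along +x, in a 63 mm wide fork; round grey handle 22 mm thick, sloping down to its butt. It reaches from -92 to +71 mm. Origin: on the surface it lies on, z up.
- roller_grip (a point): Grip point on the roller's handle axis near its centre of mass, 22 mm to the handle side of the roller's origin and 19.5 mm above the surface it lies on; the handle is 22 mm wide here.
- tray: Shallow open stainless tray fixed on the bench to the left or the right of the jig, 230 mm along its x by 140 mm along its y outside, walls 3 mm thick and 22 mm high above the bench, floor 3 mm thick. Origin: centre of its underside; x along its length. The roller fits in it lengthwise, either way round.
- tube_rack: White rack of small capped tubes, 200 by 100 by 64 mm high, on the other side of the jig from the tray. A bystander. Origin: centre of its underside.
- reagent_bottle: Amber bottle with a blue cap, 56 mm in diameter, 105 mm high, beyond the tray. A bystander. Origin: centre of its underside.
- conical_tube: Tube with a blue screw cap standing on end close behind the fence, 35 mm in diameter, 111 mm high. A bystander. Origin: centre of its underside.
- reservoir: White empty reagent trough, 67 by 137 by 32 mm high, between the tray and the robot. A bystander. Origin: centre of its underside.
- marker: White marker pen with a black cap, 130 by 13 by 13 mm, lying between the tube rack and the robot. A bystander. Origin: on the bench under its middle.

How it is judged:
By the outcome, as a careful person would: the job done as asked, in the order asked, and still so for the second after the job is handed in, while the arm keeps its last pose, push and grip.
It also fails if it takes over 72 s, if anything falls off the work surface, if the arm or the gripper's body presses on something with over 40 N, if the wrist force passes 120 N, or if a joint passes its speed limit or range.

ROBOT

A 6-joint arm with a two-finger parallel gripper is mounted at the origin on the work surface. World frame = base frame: x ahead of the robot, y to its left, z up, the work surface at z = 0. Lengths are in m, angles in degrees, forces in N, time in s.
With the tool pointing down it reaches from about 0.25 to 0.725 m from the base axis. Payload 9.7 kg.
Tool frame: the origin (TCP) lies at the very end of the fingers, on their centre line; the grasp point (between the pads) lies grasp_offset behind it (grasp_offset is the distance from the TCP to the grasp point, in m); z points along the fingers, y is the line along which they close (so a half turn about z gives the same grasp; the last joint's range is limited). The gripper opens to 85 mm and grips with 20 to 120 N. Pads are 22 mm wide; open, the fingers measure 114 mm over their backs; the gripper's body (76 mm by 85 mm) begins 54 mm behind the grasp point. The pads swing forward as they close: fully open they stand 13 mm farther back than shut.
Start: joints at [-63.942, 4.979, 10.078, 95.1, 0, 90], TCP at [0.242, -0.494, 0.231] pointing down, gripper open.
Joint ranges: [-179.16, 179.16], [-48.56, 103.87], [-65.8, 70.77], [-126.05, 130.52], [-82.76, 87.17], [-180, 180]. Speed limits (degrees/s): [127.2, 127.2, 147.25, 180, 180, 180].

INTERFACE

Orientations are given as [roll, pitch, yaw] about the fixed x, y, z axes, in that order (R = Rz(yaw) Ry(pitch) Rx(roll)).
In Python, from workcell import get_obs, camera, calibration, job_done, recognise, cut_out, mark_of, grasp_offset gives the robot as it stands.
- The arm moves only by the tool servo_tool, never from a script. Its argument "moves" is a list of rows, each a list of 3 entries, a list of its own where there are three numbers: the turn, a rotation vector about the tool's x, y, z in degrees, then the shift along the tool's x, y, z in m, then the opening in per cent of the stroke, from 0 (shut) to 100 (fully open). In form: [[[ax, ay, az], [x, y, z], claw], ...]. A call has 1 to 12 rows; each row shifts and turns the commanded pose from where the row before left it, along the tool's axes as they then stand; what a row does not reach is not made up. A row lasts 1/10 s, in which the tool goes at most 50 mm and 8.59 degrees, less where a joint would pass 70% of its speed; a pose out of reach is approached as far as the arm can. A call is refused whole if a number of a shift passes 0.05 or a number of a turn 8.59, either way. A call with a gripper value outside its range is refused whole. The fingers move at their own pace and stop on an object; "force" is the grip in N (left out, the last holds). Time passes only in rows, so rows that do not move let the fingers close. It gives the time, the measured TCP pose, the force, the opening and the grip force at its end, in the units of the state.
- get_obs(): the state, without advancing time (a new reading comes with each control period).
- camera(name): name is "side" or "top"; returns (picture, depth): 420x560x3 uint8, red, green, blue; 420x560 float32, m along the optical axis (not along the pixel's ray), 0 where there is no reading.
- calibration(name): a dict with "camera_matrix" (3x3 intrinsics, pixels), "R" (3x3) and "t" (3): a world point X has camera coordinates R X + t. Camera axes: x right, y down, z forward; pixel columns grow to the right and rows downward; lengths in m; the calibration is good to about 2 mm. A picture is of the moment at which its call begins. calibration takes no time and is no camera call.
- job_done(): hands the job in; it is judged then, once.
Trained networks look in the newest picture that a camera, given by its name, has taken for a name from the list of things; names that differ only in an ending like _2 or _b are one class to them, and where a whole thing is asked for, a point or a joint stands for the part that bears it (a point fixed in the world has none). Each returns a list of dicts, best first, with "score" (0 to 1); they miss things now and then, are a little off and sometimes report something else, mostly with a low value. They report only what shows in the picture. A call takes as long as a camera call.
- recognise(name, camera): "xyz" ([x, y, z] in m, in the coordinates of the camera as it stood for that picture, good to about 4 mm: the middle of the surface that is visible of it).
- cut_out(name, camera): "mask" (420x560 bool, what is visible of it).
- mark_of(name, camera): "xyz" ([x, y, z] in m, in the coordinates of the camera as it stood for that picture, good to about 4 mm: a listed point, or the origin of a listed thing).
The state is a dict: "time": time; "q": joint angles; "qd": joint speeds; "joint_efforts": joint torques, N m; "ee_pos": TCP position; "tcp_rot": TCP orientation; "wrist_force": force on the tool from outside, world axes, zero at the start; "torque": the same for the moment, N m; "opening": finger opening in m; "grasp_force": force on a finger pad.
Only numpy, scipy, OpenCV 4.12 (cv2) and the standard library are available. Lean on these libraries where they do the work, as an engineer would, in place of code of your own. Each camera call takes 0.05 s, during which the arm holds its last target. There are 200 camera calls.

## Working session

There is one attempt and no reset: what is moved stays moved. The work goes in short steps, Python scripts to look and compute and a tool call to move; the robot and the scene stay as the last step left them, time stands still between calls to the robot, and variables do not carry over. Pictures are saved under pics/ and viewed, at most 10 in all, crops included, and the job is handed in when it is done.

Besides the shell and the picture viewer there is one more tool, called after "Call:" by a JSON object that holds its "op" and its "data". servo_tool: Moves the arm, as the interface text tells. Its arguments: {"type":"object","properties":{"moves":{"type":"array"},"force":{"type":"number"}},"required":["moves"]}

```bash
ls; mkdir -p pics
cat > h.py <<'E'
import numpy as np, cv2
from workcell import *
def world(p,n):
    c=calibration(n); return np.array(c["R"]).T@(np.array(p)-np.array(c["t"]))
def cloud(n,depth,mask):
    c=calibration(n);K=np.array(c["camera_matrix"]);v,u=np.nonzero(mask&(depth>0));z=depth[v,u]
    P=np.stack([(u-K[0,2])/K[0,0]*z,(v-K[1,2])/K[1,1]*z,z],1)
    return (P-np.array(c["t"]))@np.array(c["R"])
def pix(X,n):
    c=calibration(n);p=np.array(c["camera_matrix"])@(np.array(c["R"])@np.array(X)+np.array(c["t"]));return p[:2]/p[2]
E
python3 - <<'E'
from h import *
print(grasp_offset, get_obs())
for n in("top","side"):
    im,d=camera(n); cv2.imwrite(f"pics/{n}0.png",im[:,:,::-1]); np.save(f"{n}0.npy",d)
    for t in ["jig","fence","stop","plate","plate_near_edge","roller","roller_grip","tray","conical_tube"]:
        r=mark_of(t,n); print(n,t,[(np.round(world(q["xyz"],n),4).tolist(),round(q["score"],2)) for q in r[:2]])
    for t in ["stop","plate","roller","tray","fence"]:
        m=cut_out(t,n)
        if m:
            P=cloud(n,d,m[0]["mask"]); np.save(f"m_{t}_{n}.npy",m[0]["mask"])
            r=cv2.minAreaRect(P[:,:2].astype(np.float32)*1000); print("cut",n,t,len(P),r,np.percentile(P[:,2],[5,50,95]).round(4))
E
```

```text
pics
0.0187 {'time': 0.0, 'q': array([-6.39424001e+01,  5.01014705e+00,  1.00329322e+01,  9.50979971e+01,
       -3.69030312e-04,  9.00005214e+01]), 'qd': array([ 0.10376374, -0.06782054, -0.04900161,  0.05352336, -0.04841537,
       -0.00018178]), 'joint_efforts': array([ 6.28966677e-05, -5.20388997e+01,  4.64803970e+01,  1.64070376e-02,
        4.70810608e-05, -1.43430697e-05]), 'ee_pos': array([ 0.24149911, -0.49388995,  0.23057857]), 'tcp_rot': array([-1.79924788e+02,  3.69714433e-04,  2.60570790e+01]), 'wrist_force': array([ 0.29364892, -0.62093342, -0.11615979]), 'torque': array([ 0.07394056, -0.0243619 ,  0.00235712]), 'grasp_force': 0.0, 'opening': 0.08533155185461881}
top jig [([0.5651, -0.025, 0.0007], 0.7)]
top fence [([0.6863, -0.0516, 0.0095], 0.58)]
top stop [([0.6838, 0.0651, 0.0072], 0.69)]
top plate [([0.4927, -0.078, 0.0094], 0.89), ([0.4661, 0.3883, -0.0019], 0.6)]
top plate_near_edge [([0.4599, -0.0582, 0.0544], 0.59)]
top roller [([0.6225, -0.0521, 0.0094], 0.81)]
top roller_grip [([0.6215, -0.0725, 0.0238], 0.91)]
top tray [([0.4748, -0.3973, 0.0005], 0.74), ([0
[... 1322 characters left out ...]
 ((663.297607421875, 73.56370544433594), (33.56568145751953, 68.38343811035156), 75.5269546508789) [0.0121 0.0221 0.032 ]
cut side plate 1104 ((502.8253173828125, -104.65412139892578), (177.21038818359375, 139.6053924560547), 69.13585662841797) [0.016  0.0493 0.0561]
cut side roller 356 ((626.1853637695312, -56.39720153808594), (64.42422485351562, 160.37509155273438), 5.29307222366333) [0.0129 0.035  0.0424]
cut side tray 1600 ((469.87164306640625, -399.2380065917969), (229.83863830566406, 156.645751953125), 9.562931060791016) [-0.0002  0.0051  0.0214]
cut side fence 520 ((676.5159912109375, -60.40385437011719), (353.8247985839844, 46.54851531982422), 82.8185806274414) [0.0118 0.0258 0.0306]
```

Run:
```python
import cv2
a=cv2.imread("pics/top0.png");cv2.imwrite("pics/top0b.png",cv2.resize(a,(800,600),interpolation=cv2.INTER_CUBIC))
```

```text
(no output)
```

View pics/top0b.png

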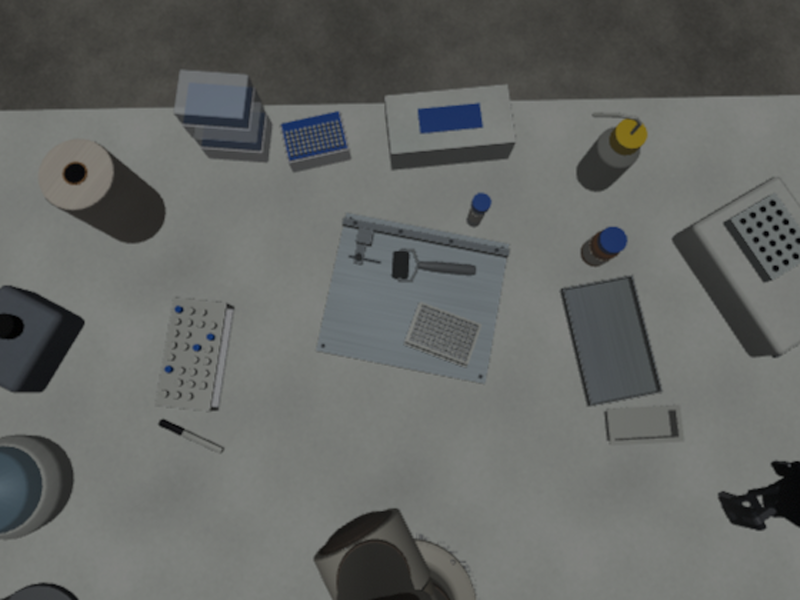

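View pics/side0.png

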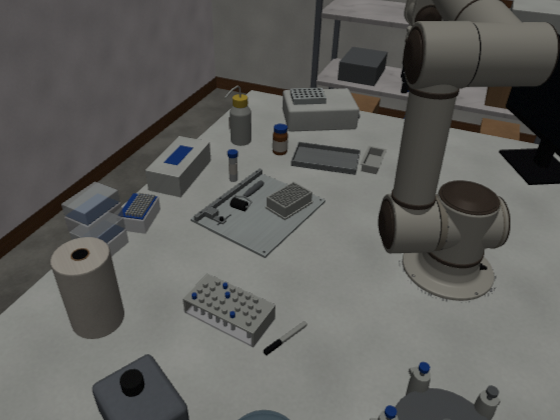

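The top view (800 px) shows the fence from (345,217) to (508,250), the stop with its thumbscrew at (362,245), the roller with drum (403,265) and butt (475,269), the plate at (443,333), the tray at (610,340) on the right, and the conical tube at (480,208). The side view agrees. I'll refine the axes next.

Run:
```python
from h import *
def ang(P):
    c=P[:,:2].mean(0);u=np.linalg.svd(P[:,:2]-c,full_matrices=False)[2][0];u=u*np.sign(u[1]);return c.round(4),np.degrees(np.arctan2(u[1],u[0])).round(1)
for n in("top","side"):
    d=np.load(f"{n}0.npy")
    g=lambda t:cloud(n,d,np.load(f"m_{t}_{n}.npy"))
    P=g("fence");P=P[(P[:,2]>.022)&(P[:,2]<.034)];print(n,"fence",ang(P),len(P),np.ptp(P[:,1]))
    P=g("roller");P=P[P[:,2]>.018];print("roller",ang(P));H=P[P[:,1]<-.06];print("handle",ang(H));print("ends",H[:,1].min(),P[:,1].max())
    y=np.arange(-.16,.04,.02);print([(round(a,2),H2[:,0].mean().round(4),H2[:,2].max().round(4)) for a in y if len(H2:=P[abs(P[:,1]-a)<.01])])
    P=g("plate");T=P[(P[:,2]>.045)&(P[:,2]<.062)];r=cv2.minAreaRect(T[:,:2].astype(np.float32)*1000);print("plate",r,len(T))
    P=g("stop");T=P[P[:,2]>.024];print("stop",cv2.minAreaRect(T[:,:2].astype(np.float32)*1000),T.mean(0),len(T))
    P=g("tray");print("tray",np.median(P[P[:,2]<.008],0),ang(P))
    for t in("jig","reservoir","reagent_bottle"):
        m=cut_out(t,n); P=cloud(n,camera(n)[1],m[0]["mask"]); print(t,cv2.minAreaRect(P[:,:2].astype(np.float32)*1000),P[:,2].max().round(3))
```

```text
top fence (array([ 0.6815, -0.0475]), np.float64(77.4)) 601 0.3214618942637191
roller (array([ 0.6203, -0.0444]), np.float64(85.3))
handle (array([ 0.6159, -0.1001]), np.float64(84.5))
ends -0.14041799562742924 0.019589885383737318
[(np.float64(-0.14), np.float64(0.613), np.float64(0.0319)), (np.float64(-0.12), np.float64(0.614), np.float64(0.0367)), (np.float64(-0.1), np.float64(0.6159), np.float64(0.0376)), (np.float64(-0.08), np.float64(0.6172), np.float64(0.0429)), (np.float64(-0.06), np.float64(0.6196), np.float64(0.0446)), (np.float64(-0.04), np.float64(0.6213), np.float64(0.0433)), (np.float64(-0.02), np.float64(0.6245), np.float64(0.0387)), (np.float64(-0.0), np.float64(0.623), np.float64(0.0438)), (np.float64(0.02), np.float64(0.6247), np.float64(0.0417))]
plate ((490.55389404296875, -72.75008392333984), (121.42864227294922, 79.62183380126953), 67.93031311035156) 669
stop ((671.200439453125, 74.72186279296875), (28.745363235473633, 62.839332580566406), 76.52650451660156) [0.68084495 0.07270437 0.0281394 ] 125
tray [ 0.47175148 -0.39911097  0.00146801] (array([ 0.4718, -0.398
[... 1141 characters left out ...]
4(0.0447))]
plate ((487.2833557128906, -72.91636657714844), (127.66891479492188, 87.7818374633789), 69.0428237915039) 676
stop ((665.5828247070312, 72.31098175048828), (33.51765441894531, 62.9567756652832), 77.02023315429688) [0.6766571  0.07259384 0.02909124] 76
tray [ 0.46929203 -0.41063024  0.00335573] (array([ 0.471, -0.404]), np.float64(7.6))
jig ((558.0614013671875, -29.511871337890625), (348.8717041015625, 276.1192321777344), 76.62481689453125) 0.054
reservoir ((309.8410339355469, -469.10345458984375), (202.4731903076172, 68.80584716796875), 89.7823715209961) 0.037
reagent_bottle ((639.32958984375, -374.0564270019531), (48.766700744628906, 48.07279968261719), 44.417728424072266) 0.109
```

Call:
{"op": "servo_tool", "data": {"moves": [[[0,0,0],[0.043,-0.0178,0.006],60],[[0,0,0],[0.043,-0.0178,0.006],60],[[0,0,0],[0.043,-0.0178,0.006],60],[[0,0,0],[0.043,-0.0178,0.006],60],[[0,0,0],[0.043,-0.0178,0.006],60],[[0,0,0],[0.043,-0.0178,0.006],60],[[0,0,0],[0.043,-0.0178,0.006],60],[[0,0,0],[0.043,-0.0178,0.006],60],[[0,0,0],[0.043,-0.0178,0.006],60],[[0,0,0],[0.043,-0.0178,0.006],60],[[0,0,0],[0.043,-0.0178,0.006],60],[[0,0,0],[0.043,-0.0178,0.006],60]], "force": 30}}

```text
time: 3.3
ee_pos: [0.6124, -0.0738, 0.1591]
tcp_rot: [180.0, -0.0, 26.1]
wrist_force: [0.2, -0.1, 1.6]
opening: 0.0512
grasp_force: 0.0
```

Call:
{"op": "servo_tool", "data": {"moves": [[[0,0,-8.4],[0,0,0],60],[[0,0,-8.4],[0,0,0],60],[[0,0,-8.4],[0,0,0],60],[[0,0,-8.4],[0,0,0],60],[[0,0,-8.4],[0,0,0],60],[[0,0,-8.4],[0,0,0],60],[[0,0,-8.5],[0,0,0],60],[[0,0,0],[0,0,0],60],[[0,0,0],[0,0,0],60]]}}

```text
time: 4.2
ee_pos: [0.6113, -0.0755, 0.1593]
tcp_rot: [180.0, 0.0, 84.7]
wrist_force: [0.1, -0.1, -0.3]
opening: 0.0511
grasp_force: 0.0
```

```bash
cat >> h.py <<'E'
from scipy.spatial.transform import Rotation as Ro
def to(x,y,z):
    o=get_obs();R=Ro.from_euler("xyz",o["tcp_rot"],degrees=True)
    print("pos",o["ee_pos"].round(4),o["tcp_rot"].round(2),"shift",R.inv().apply(np.array([x,y,z])-o["ee_pos"]).round(4),"F",o["wrist_force"].round(1),"t",round(o["time"],2),"open",round(o["opening"],4))
E
python3 - <<'E'
from h import *
to(.616,-.075,.08)
for n in("top","side"):
    im,d=camera(n)
    for t in("roller","roller_grip"):
        print(n,t,[(world(q["xyz"],n).round(4),round(q["score"],2)) for q in mark_of(t,n)[:2]])
E
```

```text
pos [ 0.6113 -0.0755  0.1593] [180.     0.    84.71] shift [0.001  0.0046 0.0793] F [ 0.1 -0.1 -0.3] t 4.2 open 0.0511
top roller [(array([ 0.6239, -0.0504,  0.0071]), 0.68)]
top roller_grip []
side roller [(array([ 0.6196, -0.0576,  0.0091]), 0.86)]
side roller_grip [(array([ 0.6199, -0.0802,  0.0256]), 0.71)]
```

Call:
{"op": "servo_tool", "data": {"moves": [[[0,0,0],[0,0.006,0.04],60],[[0,0,0],[0,0,0.04],60],[[0,0,0],[0,0,0.03],60],[[0,0,0],[0,0,0.02],60],[[0,0,0],[0,0,0.008],60],[[0,0,0],[0,0,0.004],60],[[0,0,0],[0,0,0.002],60],[[0,0,0],[0,0,0],60]]}}

```text
time: 5.3
ee_pos: [0.6179, -0.0762, 0.0163]
tcp_rot: [179.9, 0.0, 84.9]
wrist_force: [0.6, -0.3, -0.2]
opening: 0.0515
grasp_force: 0.0
```

Call:
{"op": "servo_tool", "data": {"moves": [[[0,0,0],[0,0,0],15],[[0,0,0],[0,0,0],15],[[0,0,0],[0,0,0],15],[[0,0,0],[0,0,0],15],[[0,0,0],[0,0,0],15],[[0,0,0],[0,0,0],15],[[0,0,0],[0,0,0],15]], "force": 30}}

```text
time: 6.0
ee_pos: [0.618, -0.0762, 0.0162]
tcp_rot: [179.9, 0.0, 85.0]
wrist_force: [2.0, -0.2, 5.9]
opening: 0.021
grasp_force: 29.3
```

Call:
{"op": "servo_tool", "data": {"moves": [[[0,0,0],[0,0,0],15],[[0,0,0],[0,0,0],15],[[0,0,0],[0,0,-0.005],15],[[0,0,0],[0,0,-0.01],15],[[0,0,0],[0,0,-0.02],15],[[0,0,0],[0,0,-0.03],15],[[0,0,0],[0,0,-0.03],15],[[0,0,0],[0,0,-0.02],15],[[0,0,0],[0,0,0],15]], "force": 45}}

```text
time: 6.9
ee_pos: [0.6185, -0.0762, 0.134]
tcp_rot: [179.7, 0.0, 85.0]
wrist_force: [-1.1, 0.3, -0.8]
opening: 0.0207
grasp_force: 43.9
```

Run:
```python
from h import *
im,d=camera("side"); cv2.imwrite("pics/s1.png",cv2.resize(im[100:280,150:400,::-1],(750,540)))
for n in("top","side"):
    im,d=camera(n)
    for t in ("roller","roller_grip","tray"):
        print(n,t,[(world(q["xyz"],n).round(4),round(q["score"],2)) for q in mark_of(t,n)[:2]])
to(.46,-.402,.13)
```

```text
top roller [(array([ 0.6215, -0.0503,  0.124 ]), 0.77)]
top roller_grip []
top tray [(array([ 0.4733, -0.3984, -0.0027]), 0.71)]
side roller []
side roller_grip [(array([ 0.6131, -0.0766,  0.1418]), 0.81)]
side tray [(array([ 0.4733, -0.3982, -0.0012]), 0.86), (array([ 0.6399, -0.3863,  0.0017]), 0.56)]
pos [ 0.6169 -0.076   0.1295] [-179.92   -0.     84.96] shift [-0.3385 -0.1277 -0.0004] F [ 0.4 -0.6 -1. ] t 7.35 open 0.0203
```

View pics/s1.png

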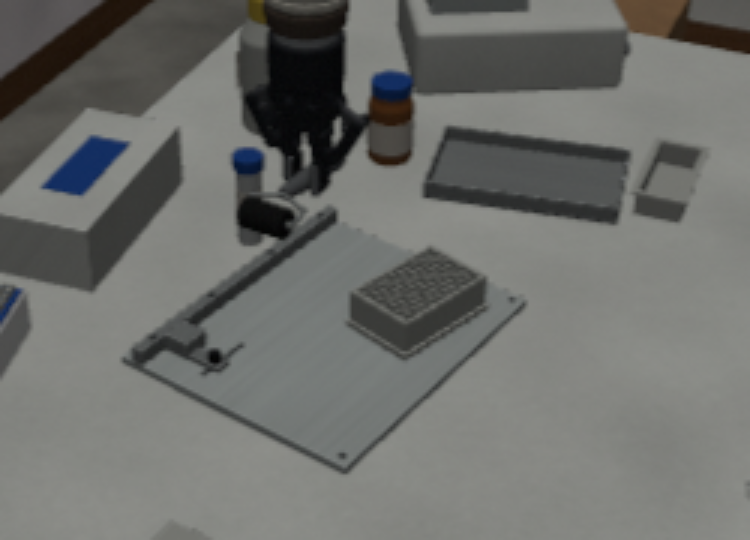

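The side crop shows the roller lifted clear and held level, with its drum at (268,215) and the tray empty at (530,175).

Call:
{"op": "servo_tool", "data": {"moves": [[[0,0,0],[-0.02,-0.007,-0.01],15],[[0,0,0],[-0.04,-0.015,-0.01],15],[[0,0,0],[-0.04,-0.015,0],15],[[0,0,0],[-0.04,-0.015,0],15],[[0,0,0],[-0.04,-0.015,0],15],[[0,0,0],[-0.04,-0.015,0],15],[[0,0,0],[-0.04,-0.015,0],15],[[0,0,0],[-0.04,-0.015,0],15],[[0,0,0],[-0.025,-0.01,0],15],[[0,0,0],[-0.013,-0.006,0],15],[[0,0,0],[0,0,0],15]]}}

```text
time: 8.45
ee_pos: [0.4592, -0.4026, 0.1499]
tcp_rot: [-180.0, -0.0, 84.8]
wrist_force: [0.3, 0.9, -1.3]
opening: 0.0201
grasp_force: 43.9
```

Call:
{"op": "servo_tool", "data": {"moves": [[[0,0,5],[0,0,0],15],[[0,0,8.5],[0,0,0],15],[[0,0,8.5],[0,0,0],15],[[0,0,8.5],[0,0,0],15],[[0,0,8.5],[0,0,0],15],[[0,0,8.5],[0,0,0],15],[[0,0,8.5],[0,0,0],15],[[0,0,8.5],[0,0,0],15],[[0,0,8],[0,0,0],15],[[0,0,4],[0,0,0],15],[[0,0,0],[0,0,0],15]]}}

```text
time: 9.55
ee_pos: [0.4609, -0.4002, 0.1502]
tcp_rot: [-180.0, -0.0, 8.5]
wrist_force: [0.6, 0.2, -1.3]
opening: 0.0207
grasp_force: 43.8
```

Run:
```python
from h import *
to(.462,-.4,.03)
for n in("top","side"):
    im,d=camera(n)
    for t in ("roller","tray"):
        print(n,t,[(world(q["xyz"],n).round(4),round(q["score"],2)) for q in mark_of(t,n)[:2]])
        m=cut_out(t,n)
        if m: print(cv2.minAreaRect(cloud(n,d,m[0]["mask"])[:,:2].astype(np.float32)*1000))
```

```text
pos [ 0.4609 -0.4002  0.1502] [-179.98   -0.      8.5 ] shift [0.0011 0.     0.1202] F [ 0.6  0.2 -1.3] t 9.55 open 0.0207
top roller [(array([ 0.4849, -0.3934,  0.1383]), 0.72), (array([ 0.6837, -0.0475,  0.0105]), 0.54)]
((499.5573425292969, -400.6856689453125), (114.50601196289062, 184.20465087890625), 61.3825569152832)
top tray [(array([ 0.4717, -0.3959,  0.0023]), 0.96)]
((473.3150634765625, -395.8508605957031), (229.3854217529297, 141.9865264892578), 9.472994804382324)
side roller [(array([ 0.4797, -0.402 ,  0.1462]), 0.66)]
((498.1042785644531, -503.8626403808594), (160.10031127929688, 270.9101867675781), 14.948116302490234)
side tray [(array([ 0.4741, -0.3968, -0.0018]), 0.92), (array([ 0.681 , -0.0469,  0.0138]), 0.65)]
((473.0984191894531, -415.877685546875), (233.86671447753906, 193.69151306152344), 10.76738452911377)
```

Call:
{"op": "servo_tool", "data": {"moves": [[[0,0,0],[0,-0.002,0.03],15],[[0,0,0],[0,0,0.04],15],[[0,0,0],[0,0,0.03],15],[[0,0,0],[0,0,0.02],15],[[0,0,0],[0,0,0.01],15],[[0,0,0],[0,0,0.005],15],[[0,0,0],[0,0,0.003],15],[[0,0,0],[0,0,0.001],15],[[0,0,0],[0,0,0],15]]}}

```text
time: 10.95
ee_pos: [0.4602, -0.3999, 0.0122]
tcp_rot: [179.9, -0.0, 8.5]
wrist_force: [0.1, 0.2, -0.5]
opening: 0.0202
grasp_force: 44.0
```

Call:
{"op": "servo_tool", "data": {"moves": [[[0,0,0],[0,0,0.001],15],[[0,0,0],[0,0,0.001],15],[[0,0,0],[0,0,0],15]]}}

```text
time: 11.25
ee_pos: [0.4599, -0.3996, 0.0095]
tcp_rot: [180.0, -0.0, 8.5]
wrist_force: [0.7, -0.3, -1.0]
opening: 0.0204
grasp_force: 44.0
```

Call:
{"op": "servo_tool", "data": {"moves": [[[0,0,0],[0,0,0.001],15],[[0,0,0],[0,0,0],15]]}}

```text
time: 11.45
ee_pos: [0.4599, -0.3997, 0.0092]
tcp_rot: [180.0, -0.0, 8.5]
wrist_force: [-2.4, 1.5, 5.2]
opening: 0.0203
grasp_force: 44.7
```

Run:
```python
from h import *
im,d=camera("side"); cv2.imwrite("pics/s2.png",cv2.resize(im[90:200,260:430,::-1],(800,518),interpolation=cv2.INTER_CUBIC));to(0,0,0)
```

```text
pos [ 0.4599 -0.3997  0.0093] [ 1.7996e+02 -3.0000e-02  8.4500e+00] shift [-0.3962 -0.463   0.0087] F [-1.3  1.3  5.8] t 11.5 open 0.0205
```

View pics/s2.png

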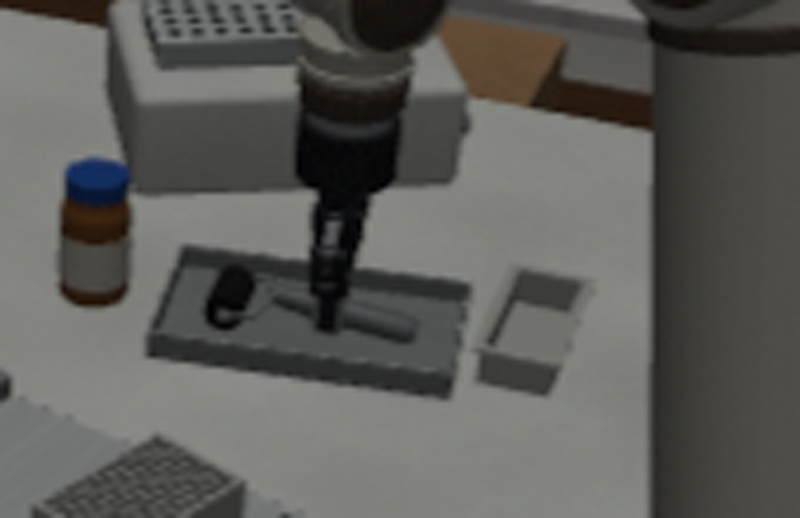

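The roller lies on the tray floor, drum at (232,295) and handle end at (410,327), and the wrist feels the contact. I'll release it and retreat.

Call:
{"op": "servo_tool", "data": {"moves": [[[0,0,0],[0,0,0],40],[[0,0,0],[0,0,0],50],[[0,0,0],[0,0,0],50],[[0,0,0],[0,0,0],50],[[0,0,0],[0,0,-0.01],50],[[0,0,0],[0,0,-0.03],50],[[0,0,0],[0,0,-0.04],50],[[0,0,0],[0,0,-0.04],60],[[0,0,0],[0,0,-0.02],70]]}}

```text
time: 12.4
ee_pos: [0.4605, -0.4002, 0.1532]
tcp_rot: [179.8, -0.2, 8.5]
wrist_force: [0.7, -1.2, -0.1]
opening: 0.0597
grasp_force: 0.0
```

Call:
{"op": "servo_tool", "data": {"moves": [[[0,0,7.5],[0,0,0],70],[[0,0,7.5],[0,0,0],70],[[0,0,7.5],[0,0,0],70],[[0,0,7.5],[0,0,0],70],[[0,0,0],[0,0,0],70]]}}

```text
time: 12.9
ee_pos: [0.4598, -0.3996, 0.149]
tcp_rot: [180.0, -0.0, -21.7]
wrist_force: [-0.2, -0.1, -0.2]
opening: 0.0601
grasp_force: 0.0
```

Run:
```python
from h import *
im,d=camera("top"); cv2.imwrite("pics/t3.png",cv2.resize(im[140:290,215:465,::-1],(800,480),interpolation=cv2.INTER_CUBIC))
to(.42,-.0485,.13)
for t in ("roller","plate"):
    m=cut_out(t,"top")
    if m:
        P=cloud("top",d,m[0]["mask"]); print(t,m[0]["score"],cv2.minAreaRect(P[:,:2].astype(np.float32)*1000),P[:,2].max())
```

```text
pos [ 0.4599 -0.3996  0.1489] [ 1.7999e+02 -3.0000e-02 -2.1380e+01] shift [-0.1651 -0.3124  0.0188] F [-0.3 -0.4  0.9] t 12.95 open 0.0598
roller 0.94 ((476.145263671875, -404.5469665527344), (161.58404541015625, 74.26145935058594), 13.613423347473145) 0.03782564464551847
plate 0.69 ((489.6202087402344, -69.80064392089844), (126.33538055419922, 82.11518859863281), 67.40740203857422) 0.059697295352850496
```

View pics/t3.png

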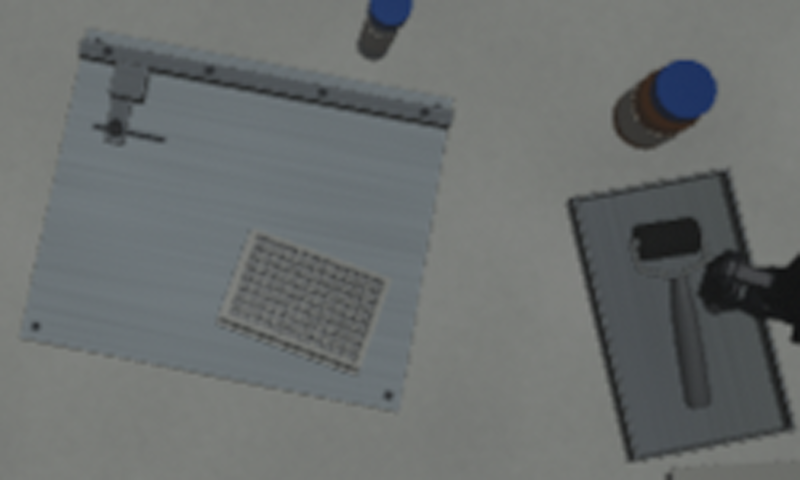

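The crop shows the roller in the tray (drum (668,240), butt (697,405)) with the gripper clear, and the plate unmoved at (303,303). A thin dark line runs through the thumbscrew from (95,126) to (165,138), reaching past the stop's face, so I'll check its height before sliding.

Run:
```python
from h import *
def P(n):
    c=calibration(n);return np.array(c["camera_matrix"])@np.c_[np.array(c["R"]),np.array(c["t"])]
for a,b in [((266.6,183.1),(230,215)),((244.7,179.4),(218.3,224))]:
    X=cv2.triangulatePoints(P("top"),P("side"),np.array(a).reshape(2,1),np.array(b).reshape(2,1));X=(X[:3]/X[3])[:,0]
    print(X.round(4),"reproj",pix(X,"top"),pix(X,"side"))
d=np.load("top0.npy");im=cv2.imread("pics/top0.png",0)
c=calibration("top");print((-np.array(c["R"]).T@np.array(c["t"])).round(2))
full=cloud("top",np.where(d>0,d,1),np.ones_like(d,bool)).reshape(420,560,3)
np.set_printoptions(linewidth=200)
print((full[174:192,240:274:2,2]*1000).round().astype(int))
print(im[174:192,240:274:2])
for n in("top","side"):
    c=calibration(n);m=np.load(f"m_stop_{n}.npy");v,u=np.nonzero(m);print(n,u.min(),u.max(),v.min(),v.max())
```

```text
[0.3382 0.112  2.3178] reproj [308.90681406 257.37734226] [-3.55823815e+17  3.82289176e+18]
[0.6468 0.0997 0.0128] reproj [245.01583748 180.33841741] [217.74538519 223.84670149]
[0.39 0.01 1.08]
[[ 9  9 12  8  9 14 12 14 12  9 10 11  9  6 11  9  8]
 [ 9  9  9 10  8 14 15 14  8 12  7  8 11  8  8  7 11]
 [ 9  6  9 11  7 14 13 15  8  8  9 10  8  7  7 14  3]
 [ 8  8  9  9 18 17 14 15  8  9 10  7  7 11  9 11  8]
 [11  9 10 10 18 24 24 18  9 10  7  8 10 11 11  8  8]
 [ 8  7 11  9 26 24 25 14 10  4  9  9  7 11  7  5  7]
 [11  6  8  8 24 26 28 11 12 11  8  8  9  5  8  9 10]
 [11  8  6  8 14 26 26  9  7  8  8  7  7  8  6  7  9]
 [11  7 98 10 12 21 18  7  8 11 10 10 11  8  3 11  7]
 [11  9  7  7 12 16 14 10  7  3  8  9 13  9 10  9  8]
 [ 8  6 11  9 14 12 12 12  3  7 10 12  6  9 11  7  7]
 [ 7 11  9  9  8  9 12  9  8  7 12  7 11  9 12 11  9]
 [ 9  7  9 10  8  5  9 10 11  9  7 10  9  9  8  5 11]
 [ 7  9  7 10 13 11  7  9  5 10 10  9  9  9 11  7 11]
 [ 8  9  6  9  6 12  5  7  8  9 10 12  5  9  7  7  7]
 [10  9  6  9  5  7  4 10  6  9 14 10 10 11  8  6  5]
 [ 7 10  7  7 14  8  7  5 10  5  6  8 11 
[... 687 characters left out ...]
86  99 108 109 110]
 [111 112 113 113  78  81  81  99 107  92  81  69  53  81 110 109 109]
 [112 112 112 112  86  87  74 100 114 112 112 102  84  93 111 111 110]
 [112 112 112 112 113 101  84 108 114 114 113 113 112 111 111 111 112]
 [112 112 113 112 112 113 113 113 113 114 114 114 114 112 112 111 111]
 [113 113 112 112 112 112 113 113 113 113 113 114 115 113 113 113 113]
 [114 114 113 113 113 112 112 112 112 112 112 113 113 114 114 114 113]
 [115 115 114 114 113 114 113 112 111 111 112 112 112 113 114 115 114]
 [114 115 115 115 115 114 114 113 113 112 111 111 110 111 112 112 113]
 [112 113 115 115 116 115 115 114 113 113 112 112 111 110 110 110 111]]
top 248 260 160 184
side 206 225 208 223
```

The line lies at base-plate level and isn't part of the stop, so it's a flat marking and no obstacle. Next I'll go behind the plate.

Call:
{"op": "servo_tool", "data": {"moves": [[[0,0,0],[-0.02,-0.039,0.002],70],[[0,0,0],[-0.02,-0.039,0.002],70],[[0,0,0],[-0.02,-0.039,0.002],70],[[0,0,0],[-0.02,-0.039,0.002],70],[[0,0,0],[-0.02,-0.039,0.002],70],[[0,0,0],[-0.02,-0.039,0.002],70],[[0,0,0],[-0.02,-0.039,0.002],70],[[0,0,0],[-0.025,-0.039,0.002],70],[[0,0,0],[0,0,0.04],70],[[0,0,0],[0,0,0.04],70],[[0,0,0],[0,0,0.02],70],[[0,0,0],[0,0,0],70]]}}

```text
time: 14.25
ee_pos: [0.3962, -0.1065, 0.0317]
tcp_rot: [-177.2, 0.3, -16.8]
wrist_force: [-0.3, -0.3, 0.6]
opening: 0.0597
grasp_force: 0.0
```

Run:
```python
from h import *
to(.42,-.0485,.013)
im,d=camera("side"); cv2.imwrite("pics/s4.png",cv2.resize(im[150:260,180:350,::-1],(800,518),interpolation=cv2.INTER_CUBIC))
```

```text
pos [ 0.3962 -0.1065  0.0317] [-177.17    0.28  -16.81] shift [ 0.0061 -0.0614  0.0217] F [-0.3 -0.3  0.6] t 14.25 open 0.0597
```

View pics/s4.png

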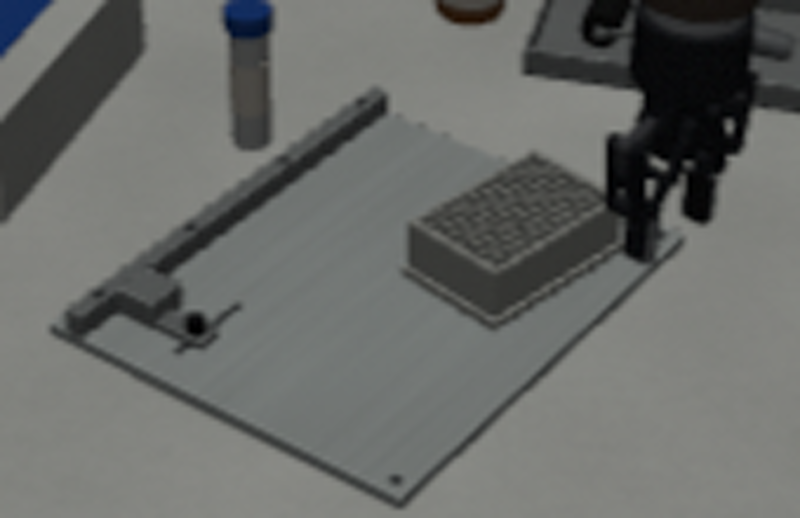

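The plate stands untouched at (510,235), and the fingers are behind its near side at (650,220). The arm lagged on the wrist turn, so I'll correct that.

```bash
cat >> h.py <<'E'
def turn(rpy):
    R=Ro.from_euler("xyz",get_obs()["tcp_rot"],degrees=True);print("turn",(R.inv()*Ro.from_euler("xyz",rpy,degrees=True)).as_rotvec(degrees=True).round(2))
E
python3 - <<'E'
from h import *
turn([180,0,-21.5])
E
```

```text
turn [-2.82  0.24  4.65]
```

Call:
{"op": "servo_tool", "data": {"moves": [[[-1.4,0.1,2.3],[0,0,0],70],[[-1.4,0.1,2.3],[0,0,0],70],[[0,0,0],[0,-0.02,0],70],[[0,0,0],[0,-0.02,0],70],[[0,0,0],[0,-0.02,0.008],70],[[0,0,0],[0,0,0.01],70],[[0,0,0],[0,0,0],70]]}}

```text
time: 15.0
ee_pos: [0.3965, -0.1093, 0.0161]
tcp_rot: [-177.2, 0.1, -17.3]
wrist_force: [0.2, 0.2, -0.2]
opening: 0.0597
grasp_force: 0.0
```

Run:
```python
from h import *
to(.42,-.0485,.013);turn([180,0,-21.5])
```

```text
pos [ 0.3965 -0.1093  0.0161] [-1.7724e+02  1.4000e-01 -1.7270e+01] shift [ 0.0044 -0.0649  0.0063] F [ 0.2  0.2 -0.2] t 15.0 open 0.0597
turn [-2.75  0.24  4.23]
```

Run:
```python
from h import *
o=get_obs();print(o["q"].round(2),o["qd"].round(1),o["joint_efforts"].round(1))
```

```text
[-17.33 -12.77 -30.61  72.3    2.76 179.94] [-0.3 -0.4  1.2  1.5 -0.2 -0. ] [  0.2 -32.   46.3  -0.5   0.2  -0. ]
```

The last joint is at its limit: q6 = 180 and yaw = q1 + 180 − q6. I'll raise the tool and use the half-turn-equivalent yaw.

Call:
{"op": "servo_tool", "data": {"moves": [[[-1.4,0.1,0],[0,0,-0.03],70],[[-1.4,0.1,0],[0,0,-0.03],70],[[0,0,-8.4],[0,0,-0.02],70],[[0,0,-8.4],[0,0,0],70],[[0,0,-8.4],[0,0,0],70],[[0,0,-8.4],[0,0,0],70],[[0,0,-8.4],[0,0,0],70],[[0,0,-8.4],[0,0,0],70],[[0,0,-8.4],[0,0,0],70],[[0,0,-8.4],[0,0,0],70],[[0,0,-8.4],[0,0,0],70],[[0,0,-8.4],[0,0,0],70]]}}

```text
time: 16.2
ee_pos: [0.3944, -0.1187, 0.0976]
tcp_rot: [179.8, -0.3, 67.5]
wrist_force: [-0.0, -0.1, 0.1]
opening: 0.0596
grasp_force: 0.0
```

Call:
{"op": "servo_tool", "data": {"moves": [[[0,0,-8.4],[0,0,0],70],[[0,0,-8.4],[0,0,0],70],[[0,0,-8.4],[0,0,0],70],[[0,0,-8.4],[0,0,0],70],[[0,0,-8.4],[0,0,0],70],[[0,0,-8.4],[0,0,0],70],[[0,0,-8.4],[0,0,0],70],[[0,0,-8.4],[0,0,0],70],[[0,0,-8.4],[0,0,0],70],[[0,0,-8.4],[0,0,0],70],[[0,0,-7.8],[0,0,0],70],[[0,0,0],[0,0,0],70]]}}

```text
time: 17.4
ee_pos: [0.3944, -0.1187, 0.0977]
tcp_rot: [179.7, 0.2, 159.1]
wrist_force: [0.5, -0.3, 0.8]
opening: 0.0599
grasp_force: 0.0
```

Run:
```python
from h import *
to(.42,-.0485,.013);turn([180,0,158.5])
```

```text
pos [ 0.3944 -0.1187  0.0977] [1.7973e+02 1.6000e-01 1.5905e+02] shift [0.0014 0.0744 0.085 ] F [ 0.5 -0.3  0.8] t 17.4 open 0.0599
turn [0.27 0.16 0.55]
```

Call:
{"op": "servo_tool", "data": {"moves": [[[0.3,0.2,0.5],[0,0.03,0],70],[[0,0,0],[0,0.03,0.02],70],[[0,0,0],[0.002,0.014,0.03],70],[[0,0,0],[0,0,0.02],70],[[0,0,0],[0,0,0.012],70],[[0,0,0],[0,0,0.003],70],[[0,0,0],[-0.01,0,0],70],[[0,0,0],[-0.006,0,0],70],[[0,0,0],[0,0,0],70]]}}

```text
time: 18.3
ee_pos: [0.436, -0.0557, 0.014]
tcp_rot: [180.0, 0.1, 158.4]
wrist_force: [0.0, 0.9, 0.7]
opening: 0.0601
grasp_force: 0.0
```

Run:
```python
from h import *
im,d=camera("top")
for n in("top","side"):
    if n=="side":camera(n)
    print(n,[(world(q["xyz"],n).round(4),round(q["score"],2)) for q in mark_of("plate",n)[:1]])
im,d=camera("top");T=cloud("top",d,cut_out("plate","top")[0]["mask"]);T=T[T[:,2]>.045];print(cv2.minAreaRect(T[:,:2].astype(np.float32)*1000))
to(.42,-.0485,.013);turn([180,0,158.5])
```

```text
top [(array([ 0.6432, -0.3841, -0.0028]), 0.48)]
side [(array([ 0.4905, -0.0767,  0.0124]), 0.66)]
((0.0, 0.0), (0.0, 0.0), 0.0)
pos [ 0.4344 -0.0551  0.0132] [-1.7998e+02 -1.0000e-02  1.5842e+02] shift [0.0158 0.0008 0.0002] F [ 0.2 -0.6  0.4] t 18.6 open 0.0598
turn [-0.02 -0.01 -0.08]
```

Call:
{"op": "servo_tool", "data": {"moves": [[[0,0,0],[-0.004,0,0],70],[[0,0,0],[-0.006,0,0],70],[[0,0,0],[-0.01,0,0],70],[[0,0,-3],[-0.01,0,0],70],[[0,0,-3],[-0.01,0,0],70],[[0,0,-3],[-0.01,0,0],70],[[0,0,0],[-0.01,0,0],70],[[0,0,0],[-0.01,0,0],70],[[0,0,0],[-0.01,0,0],70],[[0,0,0],[-0.01,0,0],70],[[0,0,0],[-0.006,0,0],70],[[0,0,0],[-0.003,0,0],70]]}}

```text
time: 19.8
ee_pos: [0.5299, -0.0827, 0.0129]
tcp_rot: [-180.0, -0.0, 167.4]
wrist_force: [-1.7, 0.9, 1.0]
opening: 0.0598
grasp_force: 0.7
```

```bash
cat >> h.py <<'E'
E0=np.array([np.cos(np.radians(-12.6)),np.sin(np.radians(-12.6))]);F0=np.array([-E0[1],E0[0]]);FC=np.array([.6825,-.048])
def ef(p): p=np.array(p)[:2]-FC; return np.array([p@E0,p@F0]).round(4)
def plate(n):
    im,d=camera(n)
    for q in mark_of("plate",n)[:2]: w=world(q["xyz"],n);print(n,"plate",w.round(4),"ef",ef(w),round(q["score"],2))
    for q in cut_out("plate",n)[:1]:
        T=cloud(n,d,q["mask"]);T=T[(T[:,2]>.046)&(T[:,2]<.062)]
        if len(T)>50: r=cv2.minAreaRect(T[:,:2].astype(np.float32)*1000);print("  top",np.round(r[0],1),np.round(r[1],1),round(r[2],1),"ef",ef(np.array(r[0])/1000),len(T))
    return im,d
E
python3 - <<'E'
from h import *
plate("top");plate("side");to(.42,-.0485,.013);print(ef(get_obs()["ee_pos"]))
E
```

```text
top plate [ 0.485  -0.3914  0.0015] ef [-0.1178 -0.3782] 0.37
side plate [ 0.5825 -0.0928  0.0097] ef [-0.0878 -0.0655] 0.72
side plate [ 4.792e-01 -4.026e-01 -3.000e-04] ef [-0.121  -0.3904] 0.21
  top [578.8 -90.1] [126.8  81.2] 79.6 ef [-0.0921 -0.0637] 326
pos [ 0.5291 -0.0826  0.013 ] [-1.7998e+02 -2.0000e-02  1.6743e+02] shift [1.139e-01 9.500e-03 1.000e-04] F [-0.5 -0.2 -0.8] t 20.1 open 0.06
[-0.1422 -0.0672]
```

Call:
{"op": "servo_tool", "data": {"moves": [[[0,0,0],[-0.006,0,0],70],[[0,0,0],[-0.01,0,0],70],[[0,0,0],[-0.01,0,0],70],[[0,0,0],[-0.006,0,0],70],[[0,0,0],[-0.002,0,0],70],[[0,0,0],[0,0,0],70]]}}

```text
time: 20.7
ee_pos: [0.5628, -0.0901, 0.0128]
tcp_rot: [-180.0, -0.0, 167.4]
wrist_force: [-0.4, 0.9, 0.4]
opening: 0.0599
grasp_force: 0.0
```

Call:
{"op": "servo_tool", "data": {"moves": [[[0,0,0],[0.015,0,0],70],[[0,0,0],[0.03,0,-0.02],70],[[0,0,0],[0,0,-0.04],70],[[0,0,0],[0,0,-0.04],70],[[0,0,8.4],[0,0,-0.02],70],[[0,0,8.4],[0,-0.03,0],70],[[0,0,8.4],[0,-0.03,0],70],[[0,0,8.4],[0,0,0],60],[[0,0,8.4],[0,0,0],50],[[0,0,8.4],[0,0,0],50],[[0,0,8.4],[0,0,0],50],[[0,0,8.4],[0,0,0],50]]}}

```text
time: 21.9
ee_pos: [0.493, -0.1343, 0.1331]
tcp_rot: [-180.0, 0.0, 99.9]
wrist_force: [0.1, -0.7, -1.5]
opening: 0.0426
grasp_force: 0.0
```

Call:
{"op": "servo_tool", "data": {"moves": [[[0,0,8.4],[0,0,0],50],[[0,0,8.4],[0,0,0],50],[[0,0,6],[0,0,0],50],[[0,0,0],[-0.05,0,0],50],[[0,0,0],[-0.03,0,0],50],[[0,0,0],[0,0,0],50]]}}

```text
time: 22.5
ee_pos: [0.4749, -0.215, 0.133]
tcp_rot: [-180.0, 0.1, 77.3]
wrist_force: [0.2, 0.4, -0.6]
opening: 0.0428
grasp_force: 0.0
```

Run:
```python
from h import *
plate("top");plate("side");o=get_obs();print(o["q"].round(1),ef(o["ee_pos"]));to(.42,-.0485,.014);turn([180,0,77.4])
```

```text
top plate [ 0.6158 -0.1014  0.0116] ef [-0.0534 -0.0667] 0.68
  top [612.1 -96.5] [121.6  80.6] 77.3 ef [-0.0581 -0.0627] 709
side plate [ 0.6146 -0.1003  0.0092] ef [-0.0549 -0.0659] 0.57
  top [608.5 -98.5] [126.9  86.5] 78.8 ef [-0.0612 -0.0654] 596
[-24.    0.2  -5.8  84.1  -0.   78.5] [-0.1659 -0.2048]
pos [ 0.4759 -0.2117  0.1332] [-1.7999e+02  2.0000e-02  7.7490e+01] shift [ 0.1472 -0.0899  0.1191] F [0.2 0.3 0.5] t 22.8 open 0.0431
turn [-0.01  0.02  0.09]
```

Call:
{"op": "servo_tool", "data": {"moves": [[[0,0,0],[0.01,0.035,0],50],[[0,0,0],[0.01,0.04,0],50],[[0,0,0],[0.01,0.032,0],50],[[0,0,0],[0,0,0],50],[[0,0,0],[0,0,0.04],50],[[0,0,0],[0,0,0.04],50],[[0,0,0],[0,0,0.025],50],[[0,0,0],[0,0,0.01],50],[[0,0,0],[0,0,0.004],50],[[0,0,0],[0,0,0],50]]}}

```text
time: 23.8
ee_pos: [0.587, -0.2064, 0.015]
tcp_rot: [180.0, 0.0, 77.4]
wrist_force: [-1.1, -0.4, 0.7]
opening: 0.0428
grasp_force: 0.0
```

Run:
```python
from h import *
plate("side");o=get_obs();print(o["q"].round(1),ef(o["ee_pos"]));to(.42,-.0485,.014);turn([180,0,77.4])
```

```text
side plate [ 0.4778 -0.3979  0.0015] ef [-0.1235 -0.3862] 0.62
side plate [ 0.6133 -0.1014  0.0089] ef [-0.0559 -0.0672] 0.58
  top [ 609.8 -100.2] [131.   86.3] 79.0 ef [-0.0596 -0.0668] 611
[-19.4  16.   -1.2  72.7  -0.   83.2] [-0.058  -0.1756]
pos [ 0.5876 -0.2067  0.0159] [1.7987e+02 4.0000e-02 7.7430e+01] shift [ 0.118  -0.198   0.0013] F [-0.2 -0.8  0.2] t 23.95 open 0.0431
turn [0.13 0.04 0.03]
```

Call:
{"op": "servo_tool", "data": {"moves": [[[0,0,0],[0.015,0,0],50],[[0,0,0],[0.015,0,0],50],[[0,0,0],[0.006,0,0],50],[[0,0,0],[0.01,0,0],50],[[0,0,0],[0.01,0,0],50],[[0,0,0],[0.012,0,0],50],[[0,0,0],[0.012,0,0],50],[[0,0,0],[0.012,0,0],50],[[0,0,0],[0.012,0,0],50],[[0,0,0],[0.01,0,0],50],[[0,0,0],[0.006,0,0],50],[[0,0,0],[0.002,0,0],50]]}}

```text
time: 25.15
ee_pos: [0.6135, -0.0868, 0.0142]
tcp_rot: [180.0, 0.0, 77.5]
wrist_force: [-1.6, -2.5, 4.6]
opening: 0.0428
grasp_force: 2.7
```

Run:
```python
from h import *
plate("top");plate("side");o=get_obs();print(ef(o["ee_pos"]));to(.42,-.0485,.014)
print([(ef(world(q["xyz"],"side")),q["score"]) for q in mark_of("stop","side")[:1]])
```

```text
top plate [ 0.635  -0.0162  0.009 ] ef [-0.0533  0.0207] 0.64
  top [ 6.334e+02 -4.000e-01] [95.  80.9] 77.6 ef [-0.0583  0.0358] 516
side plate [ 0.6302 -0.0188  0.0072] ef [-0.0574  0.0171] 0.75
  top [627.6 -17.3] [130.6  84.3] 78.7 ef [-0.0603  0.018 ] 662
[-0.0592 -0.0537]
pos [ 0.613  -0.0875  0.0136] [-1.7995e+02  1.0000e-02  7.7410e+01] shift [-0.004  -0.1968 -0.0002] F [ 0.4 -0.   0.5] t 25.45 open 0.0427
[(array([-0.0249,  0.1185]), 0.54)]
```

Now I'll creep until the stop resists.

Call:
{"op": "servo_tool", "data": {"moves": [[[0,0,0],[0.004,0,0],50],[[0,0,0],[0.004,0,0],50],[[0,0,0],[0.003,0,0],50],[[0,0,0],[0.001,0,0],50]]}}

```text
time: 25.9
ee_pos: [0.6158, -0.0752, 0.0138]
tcp_rot: [-180.0, 0.0, 77.5]
wrist_force: [-0.4, -0.7, -0.4]
opening: 0.0428
grasp_force: 0.3
```

Call:
{"op": "servo_tool", "data": {"moves": [[[0,0,0],[0.002,0,0],50],[[0,0,0],[0.001,0,0],50],[[0,0,0],[0,0,0],50]]}}

```text
time: 26.2
ee_pos: [0.6166, -0.0726, 0.014]
tcp_rot: [-180.0, 0.0, 77.4]
wrist_force: [0.4, -0.4, 0.2]
opening: 0.0426
grasp_force: 0.0
```

Call:
{"op": "servo_tool", "data": {"moves": [[[0,0,0],[0.0015,0,0],50],[[0,0,0],[0.0015,0,0],50],[[0,0,0],[0,0,0],50]]}}

```text
time: 26.5
ee_pos: [0.6169, -0.0709, 0.0142]
tcp_rot: [-180.0, 0.2, 77.4]
wrist_force: [-1.7, -6.1, 1.8]
opening: 0.0422
grasp_force: 3.1
```

Call:
{"op": "servo_tool", "data": {"moves": [[[0,0,0],[0.0015,0,0],50],[[0,0,0],[0.0015,0,0],50],[[0,0,0],[0,0,0],50]]}}

```text
time: 26.8
ee_pos: [0.6171, -0.0699, 0.0146]
tcp_rot: [-180.0, 0.4, 77.3]
wrist_force: [-5.8, -15.8, 6.3]
opening: 0.0428
grasp_force: 7.9
```

The plate now bears on the stop. I'll back off and go to the near long side.

Call:
{"op": "servo_tool", "data": {"moves": [[[0,0,0],[-0.01,0,0],50],[[0,0,0],[-0.02,0,-0.01],50],[[0,0,0],[0,0,-0.04],50],[[0,0,0],[0,0,-0.04],50],[[0,0,0],[0,0,-0.03],60],[[0,0,0],[0.03,-0.035,0],70],[[0,0,0],[0.03,-0.035,0],70],[[0,0,-8.2],[0.03,-0.01,0],70],[[0,0,-8.2],[0,0,0],70],[[0,0,-8.2],[0,0,0],70],[[0,0,-8.2],[0,0,0],70],[[0,0,-8.2],[0,0,0],70]]}}

```text
time: 28.0
ee_pos: [0.5528, 0.0094, 0.134]
tcp_rot: [180.0, -0.0, 118.8]
wrist_force: [0.5, 0.4, -0.1]
opening: 0.06
grasp_force: 0.0
```

Call:
{"op": "servo_tool", "data": {"moves": [[[0,0,-8.2],[0,0,0],70],[[0,0,-8.2],[0,0,0],70],[[0,0,-8.2],[0,0,0],70],[[0,0,-8.2],[0,0,0],70],[[0,0,-8.2],[0,0,0],70],[[0,0,-8],[0,0,0],70],[[0,0,0],[0,0,0],70]]}}

```text
time: 28.7
ee_pos: [0.5528, 0.0092, 0.1339]
tcp_rot: [180.0, -0.0, 167.6]
wrist_force: [0.2, -0.1, 0.2]
opening: 0.06
grasp_force: 0.0
```

Run:
```python
from h import *
im,d=plate("top");plate("side");o=get_obs();print(o["q"].round(1),ef(o["ee_pos"]));to(*(FC-.13*E0+.034*F0),.0135);turn([180,0,167.4])
cv2.imwrite("pics/t5.png",cv2.resize(im[140:260,215:385,::-1],(800,565),interpolation=cv2.INTER_CUBIC))
```

```text
side plate [ 0.6334 -0.0011  0.0077] ef [-0.0582  0.0351] 0.86
  top [629.3  -1.2] [128.5  85.7] 75.4 ef [-0.0621  0.0341] 682
[ 1.   4.5 -1.2 84.3 -0.  13.6] [-0.139   0.0275]
pos [0.5528 0.0091 0.134 ] [-1.7998e+02 -1.0000e-02  1.6732e+02] shift [-0.009   0.0066  0.1205] F [-0.8 -1.1  0.4] t 29.0 open 0.06
turn [-0.02 -0.01 -0.08]
```

View pics/t5.png

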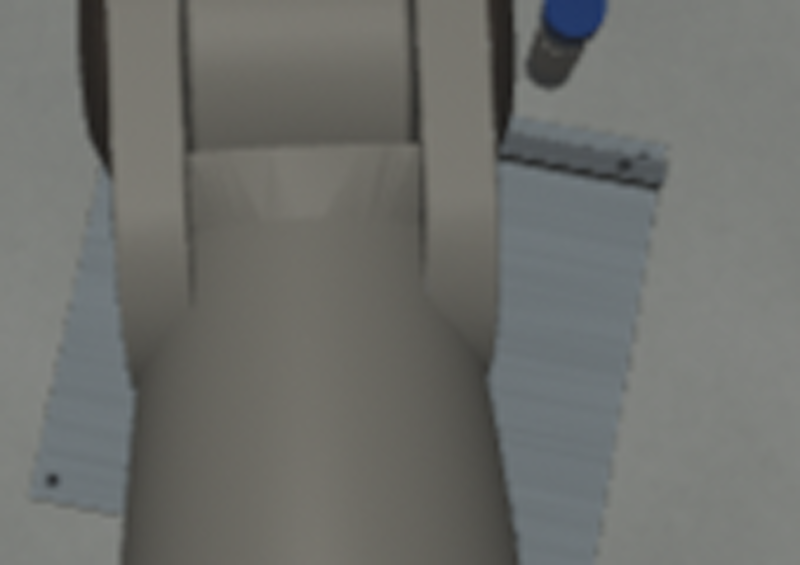

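The arm hides the jig from the top camera here, and only the fence's end shows at (630,165). The side camera puts the plate against the stop and about 8 mm short of the fence.

Call:
{"op": "servo_tool", "data": {"moves": [[[0,0,0],[0,0.006,0.04],70],[[0,0,0],[0,0,0.04],70],[[0,0,0],[0,0,0.03],70],[[0,0,0],[0,0,0.01],70],[[0,0,0],[-0.01,0,0],70],[[0,0,0],[-0.01,0,0],70],[[0,0,0],[-0.007,0,0],70],[[0,0,0],[-0.004,0,0],70],[[0,0,0],[-0.002,0,0],70]]}}

```text
time: 29.9
ee_pos: [0.5872, 0.0076, 0.0148]
tcp_rot: [-180.0, 0.0, 167.4]
wrist_force: [-0.3, 0.0, 0.1]
opening: 0.0596
grasp_force: 0.4
```

Call:
{"op": "servo_tool", "data": {"moves": [[[0,0,0],[-0.002,0,0],70],[[0,0,0],[-0.002,0,0],70],[[0,0,0],[0,0,0],70]]}}

```text
time: 30.2
ee_pos: [0.5903, 0.0068, 0.014]
tcp_rot: [-180.0, -0.0, 167.4]
wrist_force: [-0.1, -0.0, -0.4]
opening: 0.0597
grasp_force: 0.0
```

Call:
{"op": "servo_tool", "data": {"moves": [[[0,0,0],[-0.0015,0,0],70],[[0,0,0],[-0.0015,0,0],70],[[0,0,0],[0,0,0],70]]}}

```text
time: 30.5
ee_pos: [0.5929, 0.0063, 0.0139]
tcp_rot: [-180.0, -0.0, 167.4]
wrist_force: [-1.7, 0.7, 0.4]
opening: 0.0598
grasp_force: 1.2
```

Call:
{"op": "servo_tool", "data": {"moves": [[[0,0,0],[-0.001,0,0],70],[[0,0,0],[-0.001,0,0],70],[[0,0,0],[0,0,0],70]]}}

```text
time: 30.8
ee_pos: [0.5929, 0.0063, 0.0139]
tcp_rot: [-180.0, -0.3, 167.4]
wrist_force: [-14.0, 3.6, 8.1]
opening: 0.06
grasp_force: 7.1
```

The plate is flush on fence and stop. Now I'll shut the fingers, tilt the tool 45°, and push on the near upper edge.

Call:
{"op": "servo_tool", "data": {"moves": [[[0,0,0],[0.01,0,0],70],[[0,0,0],[0.02,0,-0.01],70],[[0,0,0],[0.01,0,-0.03],50],[[0,0,0],[0,0,-0.04],20],[[0,0,0],[0,0,-0.02],0],[[0,-7.5,0],[0,0,0],0],[[0,-7.5,0],[0,0,0],0],[[0,-7.5,0],[0,0,0],0],[[0,-7.5,0],[0,0,0],0],[[0,-7.5,0],[0,0,0],0],[[0,-7.5,0],[0,0,0],0],[[0,0,0],[0,0,0],0]]}}

```text
time: 32.0
ee_pos: [0.5512, 0.0143, 0.107]
tcp_rot: [-179.8, 44.7, 167.7]
wrist_force: [-1.2, 0.4, -1.7]
opening: -0.0002
grasp_force: 0.0
```

Run:
```python
from h import *
im,d=plate("side");o=get_obs();R=Ro.from_euler("xyz",o["tcp_rot"],degrees=True);print(ef(o["ee_pos"]),"z",R.as_matrix()[:,2].round(3),"y",R.as_matrix()[:,1].round(3))
to(*(FC-(.0885+.02)*E0+.034*F0),.074)
for t in("plate_near_edge","stop"):
  print(t,[(world(q["xyz"],"side").round(4),ef(world(q["xyz"],"side")),round(q["score"],2)) for q in mark_of(t,"side")[:1]])
cv2.imwrite("pics/s6.png",cv2.resize(im[150:250,180:330,::-1],(800,533),interpolation=cv2.INTER_CUBIC))
```

```text
side plate [ 0.6428 -0.0035  0.01  ] ef [-0.0484  0.0348] 0.68
  top [640.2  -2.8] [128.1  87.9] 76.4 ef [-0.0512  0.0349] 675
[-0.1358  0.034 ] z [ 0.691 -0.153 -0.706] y [0.217 0.976 0.001]
pos [0.5573 0.0148 0.1168] [179.91  45.05 167.38] shift [ 0.011  -0.      0.0496] F [1.2 0.  0.3] t 32.15 open 0.0002
plate_near_edge [(array([0.5999, 0.0058, 0.053 ]), array([-0.0923,  0.0345]), 0.61)]
stop [(array([0.6867, 0.0694, 0.011 ]), array([-0.0215,  0.1155]), 0.54)]
```

View pics/s6.png

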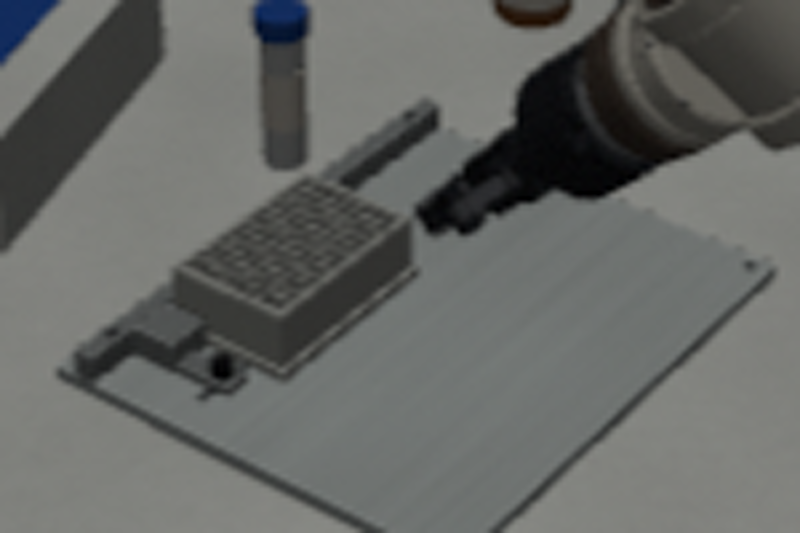

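The crop shows the plate home, against the fence and the stop block at (170,325), with the shut, tilted fingers at (440,215) aimed at its near edge.

Call:
{"op": "servo_tool", "data": {"moves": [[[0,0,0],[0.011,0,0.01],0],[[0,0,0],[0,0,0.02],0],[[0,0,0],[0,0,0.016],0],[[0,0,0],[0,0,0.006],0],[[0,0,0],[0,0,0],0]]}}

```text
time: 32.75
ee_pos: [0.5852, 0.0079, 0.0693]
tcp_rot: [-179.9, 44.9, 167.4]
wrist_force: [-0.1, -1.0, 0.5]
opening: -0.0005
grasp_force: 0.0
```

Run:
```python
from h import *
print(ef(get_obs()["ee_pos"]));to(*(FC-.0885*E0+.034*F0),.054);turn([180,45,167.4])
```

```text
[-0.1071  0.0333]
pos [0.5852 0.0079 0.0693] [-179.94   44.88  167.43] shift [-0.0024  0.0007  0.024 ] F [-0.1 -1.   0.5] t 32.75 open -0.0005
turn [-0.04 -0.12  0.02]
```

Call:
{"op": "servo_tool", "data": {"moves": [[[0,0,0],[-0.002,0.0005,0.006],0],[[0,0,0],[0,0,0.006],0],[[0,0,0],[0,0,0.004],0],[[0,0,0],[0,0,0.003],0],[[0,0,0],[0,0,0],0]]}}

```text
time: 33.25
ee_pos: [0.5989, 0.0054, 0.057]
tcp_rot: [-180.0, 45.0, 167.5]
wrist_force: [0.2, -0.7, 0.2]
opening: 0.0001
grasp_force: 0.0
```

Call:
{"op": "servo_tool", "data": {"moves": [[[0,0,0],[0,0,0.0015],0],[[0,0,0],[0,0,0.0015],0],[[0,0,0],[0,0,0],0]]}}

```text
time: 33.55
ee_pos: [0.601, 0.005, 0.0552]
tcp_rot: [-180.0, 45.0, 167.4]
wrist_force: [0.2, -0.2, 1.4]
opening: 0.0001
grasp_force: 0.0
```

Call:
{"op": "servo_tool", "data": {"moves": [[[0,0,0],[0,0,0.001],0],[[0,0,0],[0,0,0.001],0],[[0,0,0],[0,0,0],0]]}}

```text
time: 33.85
ee_pos: [0.6024, 0.0047, 0.0538]
tcp_rot: [-180.0, 45.0, 167.5]
wrist_force: [0.8, -0.4, -0.3]
opening: 0.0002
grasp_force: 0.0
```

Call:
{"op": "servo_tool", "data": {"moves": [[[0,0,0],[0,0,0.001],0],[[0,0,0],[0,0,0.0005],0],[[0,0,0],[0,0,0],0]]}}

```text
time: 34.15
ee_pos: [0.6035, 0.0045, 0.053]
tcp_rot: [-180.0, 45.0, 167.5]
wrist_force: [-6.0, 0.1, 4.6]
opening: -0.0004
grasp_force: 3.4
```

Call:
{"op": "servo_tool", "data": {"moves": [[[0,0,0],[0,0,0.001],0],[[0,0,0],[0,0,0],0],[[0,0,0],[0,0,0],0]]}}

```text
time: 34.45
ee_pos: [0.6039, 0.0044, 0.0527]
tcp_rot: [-180.0, 45.0, 167.5]
wrist_force: [-20.5, 2.0, 12.8]
opening: 0.0003
grasp_force: 11.6
```

Call:
{"op": "servo_tool", "data": {"moves": [[[0,0,0],[0,0,0.0005],0],[[0,0,0],[0,0,0],0],[[0,0,0],[0,0,0],0]]}}

```text
time: 34.75
ee_pos: [0.6041, 0.0044, 0.0525]
tcp_rot: [-179.9, 45.0, 167.5]
wrist_force: [-27.2, 3.0, 18.4]
opening: 0.0002
grasp_force: 16.5
```

Run:
```python
from h import *
im,d=plate("side");print(ef(get_obs()["ee_pos"]));to(0,0,0)
cv2.imwrite("pics/s7.png",cv2.resize(im[150:250,180:330,::-1],(800,533),interpolation=cv2.INTER_CUBIC))
```

```text
side plate [ 0.6427 -0.0037  0.0082] ef [-0.0485  0.0345] 0.79
[-0.0879  0.034 ]
pos [0.6041 0.0044 0.0526] [-179.95   44.99  167.48] shift [ 0.4536 -0.1356 -0.379 ] F [-28.9   4.4  18.2] t 34.9 open 0.0003
```

View pics/s7.png

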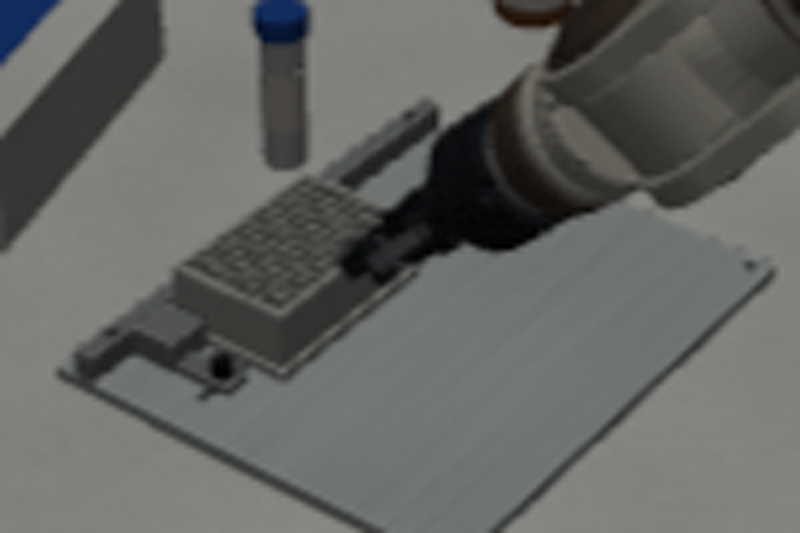

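Call:
{"op": "servo_tool", "data": {"moves": [[[0,0,0],[0.0005,0,0],0],[[0,0,0],[0,0,0],0],[[0,0,0],[0,0,0],0]]}}

```text
time: 35.2
ee_pos: [0.6041, 0.0044, 0.0526]
tcp_rot: [-180.0, 45.0, 167.5]
wrist_force: [-26.5, 2.2, 17.5]
opening: 0.0004
grasp_force: 15.4
```

Call:
{"op": "servo_tool", "data": {"moves": [[[0,0,0],[0.001,0,-0.0002],0],[[0,0,0],[0,0,0],0],[[0,0,0],[0,0,0],0]]}}

```text
time: 35.5
ee_pos: [0.6039, 0.0045, 0.0527]
tcp_rot: [-180.0, 45.1, 167.4]
wrist_force: [-18.0, 1.6, 15.2]
opening: -0.0
grasp_force: 11.3
```

Run:
```python
from h import *
plate("side")
for t in("roller","stop"): print(t,[(world(q["xyz"],"side").round(4),round(q["score"],2)) for q in mark_of(t,"side")[:1]])
to(0,0,0); print(job_done())
```

```text
side plate [ 0.641  -0.0035  0.0068] ef [-0.0502  0.0343] 0.87
  top [633.8  -1.5] [128.2  95.1] 78.1 ef [-0.0576  0.0347] 601
roller [(array([0.6844, 0.0695, 0.0118]), 0.46)]
stop [(array([0.685 , 0.0709, 0.0102]), 0.45)]
pos [0.6039 0.0045 0.0526] [-179.99   45.11  167.42] shift [ 0.4525 -0.1359 -0.3797] F [-17.4   1.9  15.1] t 35.75 open -0.0001
the job is handed in; nothing more can be done
None
```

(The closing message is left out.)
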